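Uncap the tall spray can and park its cap in the caddy

ROBOT

A 6-joint arm with a two-finger parallel gripper is mounted at the origin on the work surface. World frame = base frame: x ahead of the robot, y to its left, z up, the work surface at z = 0. Lengths are in mm, angles in degrees, forces in N, time in s.
With the tool pointing down it reaches from about 350 to 775 mm from the base axis. Payload 5.5 kg.
Tool frame: the origin (TCP) lies midway between the tips of the shut fingers; the grasp point (between the pads) lies 19 mm behind it; z points along the fingers, y is the line along which they close (so a half turn about z gives the same grasp; the last joint's range is limited). The gripper opens to 85 mm and grips with 20 to 120 N. Pads are 22 mm wide; open, the fingers measure 114 mm over their backs; the gripper's body (76 mm by 85 mm) begins 54 mm behind the grasp point. The pads swing forward as they close: fully open they stand 13 mm farther back than shut.
Start: joints at [-71.31, 17.945, 2.641, 74.691, 0, 82.002], TCP at [258.257, -513.785, 231.323] pointing down, gripper open.
Joint ranges: [-158.12, 158.12], [-49.38, 96.58], [-58.88, 72.47], [-126.05, 133.96], [-84.25, 85.87], [-180, 180]. Speed limits (degrees/s): [147.25, 147.25, 180, 180, 180, 180].

INTERFACE

Orientations are given as [roll, pitch, yaw] about the fixed x, y, z axes, in that order (R = Rz(yaw) Ry(pitch) Rx(roll)).
In Python, from station import get_obs, get_image, calibration, hand_in, trace, landmark_of gives the robot as it stands. The module is installed in compiled form; this text tells all that it offers.
- The arm moves only by the tool carry_out, never from a script. Its argument "rows" is a list of rows, each a list of 6 numbers: the shift along the world's x, y, z as a fraction of full scale, then the turn, a rotation vector about the world's x, y, z as a fraction of full scale. In form: [[x, y, z, rx, ry, rz], ...]. A call has 1 to 20 rows; each row is the pose to reach, as a shift and turn from the pose commanded when the call began; what a row does not reach only later rows make up. Full scale, the value 1, is 0.15 m for a shift and 90 degrees for a turn. A row lasts 1/10 s, in which the tool goes at most 50 mm and 8.59 degrees, less where a joint would pass 70% of its speed; a pose out of reach is approached as far as the arm can. A call with a number of a shift or a turn outside -1 to 1 is refused whole. A call with a gripper value outside its range is refused whole. "grip" is the opening, from 0 (shut) to 1 (fully open), set as the call begins (left out, the last holds). The fingers move at their own pace and stop on an object; the grip force is fixed at half the most. Time passes only in rows, so rows that repeat a pose let the fingers close. It gives the time, the measured TCP pose, the force, the opening and the grip force at its end, in the units of the state.
- get_obs(): the state, without advancing time (a new reading comes with each control period).
- get_image(name): name is "scene" or "top"; returns the picture (420x560x3 uint8, red, green, blue); there is no depth.
- calibration(name): a dict with "K" (3x3 intrinsics, pixels), "world_to_cam" (4x4, takes a point from world to camera coordinates). Camera axes: x right, y down, z forward; pixel columns grow to the right and rows downward; lengths in mm; the calibration is good to about 2 mm. A picture is of the moment at which its call begins. calibration takes no time and is no camera call.
- hand_in(): hands the job in; it is judged then, once.
Trained networks look in the newest picture that a camera, given by its name, has taken for a name from the list of things; names that differ only in an ending like _2 or _b are one class to them, and where a whole thing is asked for, a point or a joint stands for the part that bears it (a point fixed in the world has none). Each returns a list of dicts, best first, with "conf" (0 to 1); they miss things now and then, are a little off and sometimes report something else, mostly with a low value. They report only what shows in the picture. A call takes as long as a camera call. They do not tell look-alikes from the thing itself.
- trace(camera, query): "pixels" (420x560 bool, what is visible of it) and "box" ([left, top, right, bottom] in pixels, round what is visible of it).
- landmark_of(camera, query): "centre" ([column, row] in pixels: a listed point, or the origin of a listed thing).
The state is a dict: "clock": time; "joint_positions": joint angles; "qvel": joint speeds; "effort": joint torques, N m; "tool_pos": TCP position; "tcp_rot": TCP orientation; "contact_force": force on the tool from outside, world axes, zero at the start; "wrist_torque": the same for the moment, N m; "width": finger opening in mm; "gripper_force": force on a finger pad.
Only numpy, scipy, OpenCV 4.12 (cv2) and the standard library are available. Lean on these libraries where they do the work, as an engineer would, in place of code of your own. Each camera call takes 0.05 s, during which the arm holds its last target. There are 200 camera calls.

TASK

The balcony table is about to be sprayed and wiped: lift the loose cap off the taller of the two spray cans and set it down, open end down just as it came off, in the round cup on the caddy's upper tier, letting go only once it is down in the cup. Leave the tall can standing where it is, and leave the short can, its cap, the glass and the dish alone.

Things in the scene. Friction and masses are not known exactly. Their poses are not given: they have to be found in the camera images.
- can_tall: The taller spray can: an upright bare-metal cylinder 56 mm across whose flat shoulder is 130 mm high; above it a neck 42 mm across and 12 mm high, then a white nozzle 18 mm across, its top 34 mm above the shoulder. Loose, about 0.25 kg. Origin: centre of the underside; z up.
- can_tall_shoulder (a point): Point on the tall can's axis at shoulder height, 130 mm above the can's underside.
- cap_tall: The loose white plastic cap of the tall can: a round cup turned open end down, 56 mm outside diameter, 70 mm high, walls and top 3 mm, about 30 g. It starts resting on the can's shoulder around the neck (about 4 mm play all round), its flat top 200 mm above the table. Origin: centre of its lower, open rim; z points to its closed top.
- can_short: The shorter, wider spray can, to be left alone: 66 mm across, shoulder 75 mm high, neck and nozzle above hidden by its cap. Loose. Origin: centre of the underside.
- cap_short: The white cap of the short can, to be left alone: 66 mm diameter, 45 mm high, resting on its can (top 120 mm above the table). Origin: centre of its lower rim.
- caddy: Grey plastic two-tier caddy, fixed. Lower tray 150 (x) by 230 (y) by 45 mm high, centred on the origin. Upper tray 100 by 230 mm on four posts, centred 25 mm to +x, underside 100 mm and rim 129 mm above the table; the round cup is in its -y end, flat dominoes in the other. Origin: centre of the underside; x to the back, y along the length.
- cup_floor (a point): Centre of the inner floor of the caddy's round cup, 106 mm above the table, 25 mm to +x and 64 mm to -y of the caddy's origin in the caddy's own axes. The cup is 76 mm inside diameter, 84 mm outside; its rim is 24 mm above this floor (130 mm above the table).
- glass: Empty short drinking glass, 74 mm across the rim, 80 mm high, a bystander. Origin: centre of the underside.
- dish: Ceramic dish 124 mm across, 35 mm high, a bystander. Origin: centre of the underside.
Things that resemble listed ones, but are neither listed nor needed, are in the scene too. Leave any turquoise look-alike of the cap_tall alone.

How it is judged:
By the outcome, as a careful person would: the job done as asked, in the order asked, and still so for the second after the job is handed in, with the robot touching nothing.
It also fails if it takes over 35 s, if anything falls off the work surface, if the arm or the gripper's body presses on something with over 40 N, if the wrist force passes 120 N, or if a joint passes its speed limit or range.

## Working session

There is one attempt and no reset: what is moved stays moved. The work goes in short steps, Python scripts to look and compute and a tool call to move; the robot and the scene stay as the last step left them, time stands still between calls to the robot, and variables do not carry over. Pictures are saved under pics/ and viewed, at most 10 in all, crops included, and the job is handed in when it is done.

Besides the shell and the picture viewer there is one more tool, called after ">>>" as name([rows], argument=value, ...), one row to a line, values as JSON. carry_out: Moves the arm, as the interface text tells. Shift numbers are shares of 0.15 m and turn numbers shares of 90 degrees, none past 1 either way. Its arguments: {"type":"object","properties":{"rows":{"type":"array"},"grip":{"type":"number"}},"required":["rows"]}

```bash
mkdir -p pics; cat > h.py <<'E'
import numpy as np, cv2
from station import *
def ray(cam,px):
    c=calibration(cam);K=np.array(c["K"]);T=np.array(c["world_to_cam"]);R=T[:3,:3];t=T[:3,3]
    return -R.T@t, R.T@np.linalg.inv(K)@np.array([px[0],px[1],1.])
def atz(cam,px,z):
    o,d=ray(cam,px);return o+d*(z-o[2])/d[2]
def proj(cam,p):
    c=calibration(cam);T=np.array(c["world_to_cam"]);q=np.array(c["K"])@(T[:3,:3]@np.array(p,float)+T[:3,3]);return q[:2]/q[2]
def save(cam,n):
    im=get_image(cam);cv2.imwrite(f"pics/{n}.png",im[:,:,::-1]);return im
E
python3 - <<'E'
from h import *
np.set_printoptions(precision=1,suppress=True)
for c in("scene","top"):
    save(c,c+"0"); print(c,"campos",ray(c,(0,0))[0])
    for q,z in(("can_tall",0),("can_tall_shoulder",130),("cap_tall",130),("can_short",0),("cap_short",75),("caddy",0),("cup_floor",106),("glass",0),("dish",0)):
        for r in landmark_of(c,q)[:3]: print(q,round(r["conf"],2),np.array(r["centre"]),atz(c,r["centre"],z))
    for q in ("cap_tall",):
        for r in trace(c,q)[:3]: print("trace",q,round(r["conf"],2),r["box"])
E
```

```text
scene campos [927.4 548.1 569.2]
can_tall 0.66 [252.2 180.3] [ 492.  -303.4    0. ]
cap_tall 0.97 [250.5 135.2] [ 487.8 -312.3  130. ]
cap_tall 0.86 [262.  194.8] [601.3 -48.8 130. ]
can_short 0.72 [301.8 224.7] [487.6 -65.4   0. ]
cap_short 0.89 [303.7 199.2] [489.3 -60.5  75. ]
caddy 0.78 [369.4 290.7] [493.1 174.8   0. ]
cup_floor 0.64 [301.3 199. ] [520.7 -25.5 106. ]
cup_floor 0.58 [340.4 241.2] [537.  125.5 106. ]
glass 0.62 [221.  245.7] [681.9 -92.3   0. ]
glass 0.49 [190.5 209.4] [ 688.8 -257.2    0. ]
dish 0.73 [190.6 206.6] [ 684.2 -268.6    0. ]
trace cap_tall 0.98 [248.5, 168.2, 272.2, 201.7]
trace cap_tall 0.64 [238.6, 105.7, 260.3, 138.6]
top campos [ 509.7  -33.9 1210.4]
can_tall 0.74 [387.4 257.2] [ 478.2 -331.9    0. ]
can_tall 0.69 [191.3 249. ] [497.1 178.7   0. ]
can_tall_shoulder 0.8 [395.5 259. ] [ 477.5 -318.8  130. ]
can_tall_shoulder 0.47 [286.5 253.7] [488.6 -64.9 130. ]
can_tall_shoulder 0.27 [205.6 232.6] [536.7 123.4 130. ]
cap_tall 0.83 [344.5 245.1] [ 509.2 -200.   130. ]
cap_tall 0.78 [397.  255.6] [ 485.4 -322.4  130. ]
can_short 0.29 [286.4 253.4] [486.9 -68.4   0. ]
cap_short 0.69 [286.3 252.5] [490.5 -66.   75. ]
caddy 0.84 [192.7 250.6] [493. 175.   0.]
cup_floor 0.58 [396.3 260.6] [ 473. -327.  106.]
cup_floor 0.57 [209.  233.7] [534.7 118.8 106. ]
cup_floor 0.39 [294.7 177.4] [670.8 -84.6 106. ]
glass 0.58 [292.2 176.4] [688.9 -82.9   0. ]
dish 0.75 [361.6 177.1] [ 688.3 -266.     0. ]
trace cap_tall 0.73 [336.5, 235.5, 360.6, 257.1]
trace cap_tall 0.68 [384.3, 247.1, 419.5, 270.5]
```

View pics/scene0.png

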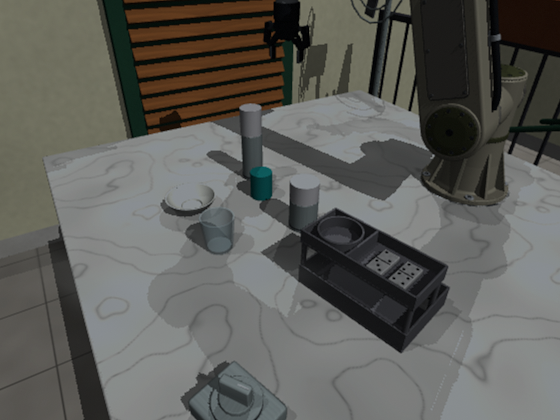

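View pics/top0.png

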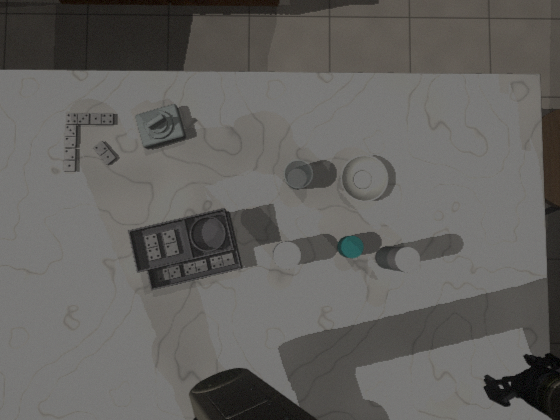

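The scene picture shows the tall can with its cap at (250,120), the turquoise decoy at (261,183) and the cup at (340,232). In the top picture the cap is at about (405,258) and the cup at (210,233). Next I refine the cap top and the cup rim.

```bash
python3 - <<'E'
from h import *
np.set_printoptions(precision=1,suppress=True)
print({k:np.round(v,1) for k,v in get_obs().items() if k in("clock","tool_pos","tcp_rot","width","contact_force")})
a=cv2.imread("pics/top0.png");b=cv2.imread("pics/scene0.png")
def crop(im,x,y,w,h,s): return cv2.resize(im[y:y+h,x:x+w],None,fx=s,fy=s,interpolation=cv2.INTER_CUBIC)
t=np.hstack([crop(a,370,233,60,50,6),crop(a,180,205,70,50,6)]); t=cv2.convertScaleAbs(t,alpha=1.5)
s=np.hstack([crop(b,225,95,50,100,4),crop(b,295,200,145,100,4)])
w=max(t.shape[1],s.shape[1]);pad=lambda i:cv2.copyMakeBorder(i,0,0,0,w-i.shape[1],cv2.BORDER_CONSTANT)
# overlays: hypothesised circles
cv2.imwrite("pics/crop0.png",np.vstack([pad(t)[:300],pad(s)[:300]])); print(w)
E
```

```text
{'clock': np.float64(1.1), 'tool_pos': array([ 258.2, -513.8,  231.3]), 'tcp_rot': array([180. ,   0. ,  26.7]), 'contact_force': array([-0.5, -0.8, -0. ]), 'width': np.float64(85.6)}
780
```

View pics/crop0.png

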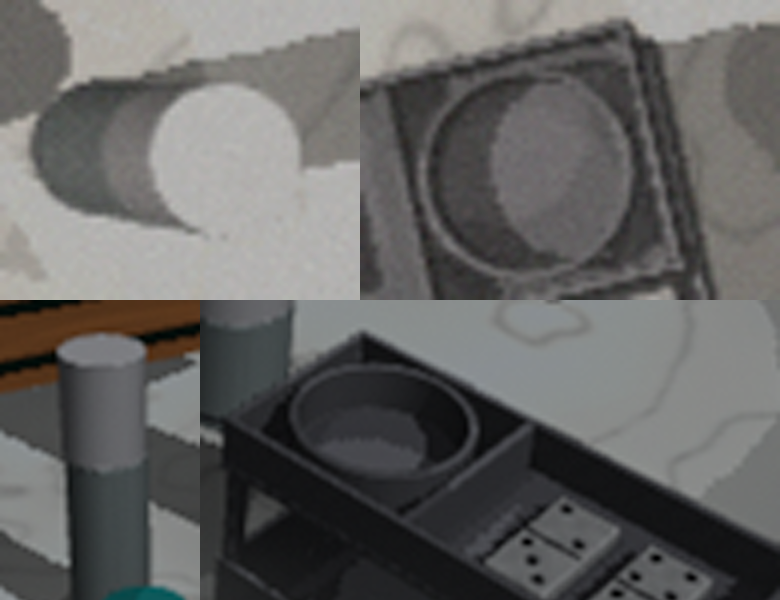

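```bash
python3 - <<'E'
from h import *
np.set_printoptions(precision=1,suppress=True)
for n,z,t,s in(("cap",200,(407.1,259.3),(250,107.6)),("cup",130,(207.4,233.6),(340.5,230))):
    print(n,atz("top",t,z),atz("scene",s,z))
    (o1,d1),(o2,d2)=ray("top",t),ray("scene",s)
    k=np.linalg.lstsq(np.c_[d1,-d2],o2-o1,rcond=None)[0];print(" tri",o1+k[0]*d1,o2+k[1]*d2)
E
```

```text
cap [ 479.  -325.7  200. ] [ 481.6 -321.9  200. ]
 tri [ 479.  -326.2  198. ] [ 479.3 -326.4  198.1]
cup [534.4 119.2 130. ] [537.5 122.8 130. ]
 tri [534.4 119.7 126.7] [534.5 119.6 126.6]
```

>>> carry_out([
  [0.15, 0.15, 0.02, 0, 0, 0],
  [0.35, 0.35, 0.05, 0, 0, 0],
  [0.55, 0.55, 0.08, 0, 0, 0],
  [0.75, 0.75, 0.1, 0, 0, 0],
  [0.9, 0.9, 0.1, 0, 0, 0],
  [1, 1, 0.1, 0, 0, 0],
  [1, 1, 0.1, 0, 0, 0],
], grip=1)

```text
clock: 1.8
tool_pos: [409.9, -361.8, 246.5]
tcp_rot: [180.0, -0.0, 26.9]
contact_force: [-0.6, 0.5, -0.4]
width: 85.8
gripper_force: 0.0
```

>>> carry_out([
  [0.12, 0.06, 0, 0, 0, 0],
  [0.3, 0.16, 0, 0, 0, 0],
  [0.42, 0.23, 0, 0, 0, 0],
  [0.475, 0.26, 0, 0, 0, 0],
  [0.475, 0.26, 0, 0, 0, 0],
  [0.475, 0.26, 0, 0, 0, 0],
  [0.475, 0.26, 0, 0, 0, 0],
])

```text
clock: 2.5
tool_pos: [478.6, -325.5, 246.3]
tcp_rot: [180.0, 0.0, 26.6]
contact_force: [0.1, -0.1, -0.4]
width: 85.3
gripper_force: 0.0
```

```bash
python3 - <<'E'
from h import *
np.set_printoptions(precision=1,suppress=True)
o=get_obs();print(o["tool_pos"],o["joint_positions"])
save("scene","scene1");b=cv2.imread("pics/scene1.png");a=(save("top","top1"),cv2.imread("pics/top1.png"))[1]
c=lambda im,x,y:cv2.resize(im[y:y+100,x:x+80],None,fx=5,fy=5,interpolation=cv2.INTER_CUBIC)
cv2.imwrite("pics/crop1.png",np.hstack([c(b,210,60),c(a,365,205)]))
E
```

```text
[ 478.6 -325.5  246.3] [-42.1  18.2   5.1  76.9  -0.  111.2]
```

View pics/crop1.png

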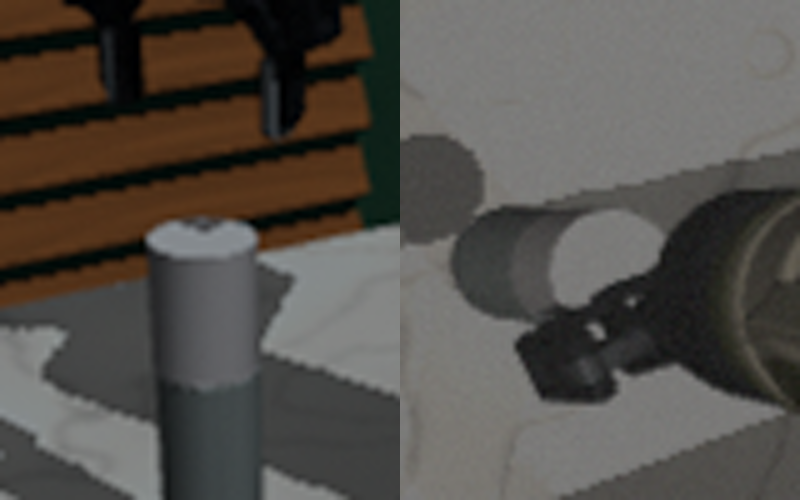

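The fingers straddle the cap symmetrically in the scene crop: finger tips at (122,105) and (278,135), cap centre at (203,238). I descend.

>>> carry_out([
  [0, 0, -0.1, 0, 0, 0],
  [0, 0, -0.2, 0, 0, 0],
  [0, 0, -0.3, 0, 0, 0],
  [0, 0, -0.4, 0, 0, 0],
  [0, 0, -0.48, 0, 0, 0],
  [0, 0, -0.53, 0, 0, 0],
  [0, 0, -0.55, 0, 0, 0],
  [0, 0, -0.55, 0, 0, 0],
  [0, 0, -0.55, 0, 0, 0],
])

```text
clock: 3.5
tool_pos: [479.8, -325.0, 164.4]
tcp_rot: [179.9, -0.0, 26.7]
contact_force: [0.0, -0.0, -1.1]
width: 85.4
gripper_force: 0.0
```

>>> carry_out([
  [0, 0, 0, 0, 0, 0],
  [0, 0, 0, 0, 0, 0],
  [0, 0, 0, 0, 0, 0],
  [0, 0, 0, 0, 0, 0],
  [0, 0, 0, 0, 0, 0],
  [0, 0, 0, 0, 0, 0],
  [0, 0, 0, 0, 0, 0],
  [0, 0, 0, 0, 0, 0],
  [0, 0, 0, 0, 0, 0],
  [0, 0, 0, 0, 0, 0],
], grip=0)

```text
clock: 4.5
tool_pos: [480.1, -325.2, 164.8]
tcp_rot: [179.9, -0.0, 26.7]
contact_force: [0.5, -0.2, 5.0]
width: 54.8
gripper_force: 63.7
```

>>> carry_out([
  [0, 0, 0.03, 0, 0, 0],
  [0, 0, 0.08, 0, 0, 0],
  [0, 0, 0.14, 0, 0, 0],
  [0, 0, 0.21, 0, 0, 0],
  [0, 0, 0.28, 0, 0, 0],
  [0, 0, 0.36, 0, 0, 0],
  [0, 0, 0.44, 0, 0, 0],
  [0, 0, 0.52, 0, 0, 0],
  [0, 0, 0.58, 0, 0, 0],
  [0, 0, 0.6, 0, 0, 0],
  [0, 0, 0.6, 0, 0, 0],
  [0, 0, 0.6, 0, 0, 0],
])

```text
clock: 5.7
tool_pos: [479.4, -324.7, 253.3]
tcp_rot: [-180.0, 0.0, 26.7]
contact_force: [-0.4, -0.4, 0.3]
width: 55.3
gripper_force: 63.2
```

```bash
python3 - <<'E'
from h import *
np.set_printoptions(precision=1,suppress=True)
save("scene","scene2");b=cv2.imread("pics/scene2.png")
cv2.imwrite("pics/crop2.png",cv2.resize(b[50:200,200:350],None,fx=4,fy=4,interpolation=cv2.INTER_CUBIC))
for r in landmark_of("scene","cap_tall"):print(r)
E
```

```text
{'centre': [260.3, 194.9], 'conf': 0.96}
{'centre': [251.2, 99.8], 'conf': 0.71}
```

View pics/crop2.png

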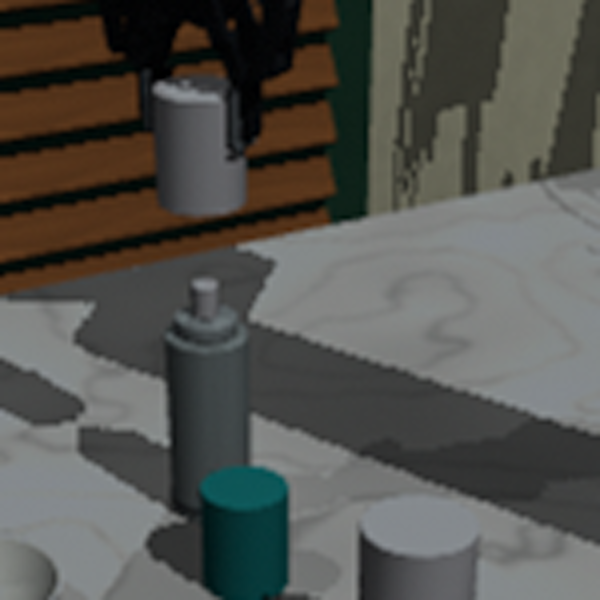

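The cap hangs upright in the grip at (200,145) in the crop, and the can still stands with its nozzle showing at (203,300). I carry the cap to the cup.

>>> carry_out([
  [0.01, 0.08, 0, 0, 0, 0],
  [0.03, 0.24, 0, 0, 0, 0],
  [0.055, 0.44, 0, 0, 0, 0],
  [0.08, 0.64, 0, 0, 0, 0],
  [0.1, 0.82, 0, 0, 0, 0],
  [0.123, 0.988, 0, 0, 0, 0],
])

```text
clock: 6.4
tool_pos: [497.6, -174.3, 253.6]
tcp_rot: [-180.0, 0.0, 26.7]
contact_force: [-0.3, 0.0, 0.6]
width: 54.9
gripper_force: 63.3
```

>>> carry_out([
  [0.02, 0.16, 0, 0, 0, 0],
  [0.045, 0.36, 0, 0, 0, 0],
  [0.07, 0.56, 0, 0, 0, 0],
  [0.095, 0.76, 0, 0, 0, 0],
  [0.11, 0.9, 0, 0, 0, 0],
  [0.123, 0.988, 0, 0, 0, 0],
])

```text
clock: 7.0
tool_pos: [515.9, -26.1, 253.7]
tcp_rot: [-180.0, 0.0, 26.8]
contact_force: [0.1, -0.2, -1.1]
width: 54.7
gripper_force: 63.3
```

>>> carry_out([
  [0.02, 0.16, 0, 0, 0, 0],
  [0.045, 0.36, 0, 0, 0, 0],
  [0.07, 0.56, 0, 0, 0, 0],
  [0.095, 0.76, 0, 0, 0, 0],
  [0.11, 0.9, 0, 0, 0, 0],
  [0.12, 0.96, 0, 0, 0, 0],
  [0.123, 0.988, 0, 0, 0, 0],
  [0.123, 0.988, 0, 0, 0, 0],
  [0.123, 0.988, 0, 0, 0, 0],
  [0.123, 0.988, 0, 0, 0, 0],
])

```text
clock: 8.0
tool_pos: [534.9, 118.9, 253.9]
tcp_rot: [180.0, 0.0, 26.6]
contact_force: [-0.2, 0.7, -1.0]
width: 54.8
gripper_force: 63.3
```

```bash
python3 - <<'E'
from h import *
np.set_printoptions(precision=1,suppress=True)
o=get_obs();print(o["tool_pos"],o["joint_positions"],o["contact_force"])
save("scene","scene3");b=cv2.imread("pics/scene3.png")
cv2.imwrite("pics/crop3.png",cv2.resize(b[120:270,270:420],None,fx=4,fy=4,interpolation=cv2.INTER_CUBIC))
for r in landmark_of("scene","cap_tall"):print(r)
x,y=o["tool_pos"][:2]; print(proj("scene",(x,y,220)),proj("scene",(x,y,290)))
E
```

```text
[534.9 118.9 253.9] [  4.1  14.6   1.3  76.7  -0.  157.5] [-0.2  0.7 -1. ]
{'centre': [345.1, 187.0], 'conf': 0.93}
{'centre': [258.6, 192.5], 'conf': 0.92}
[345.4 185.4] [349.9 147.2]
```

View pics/crop3.png

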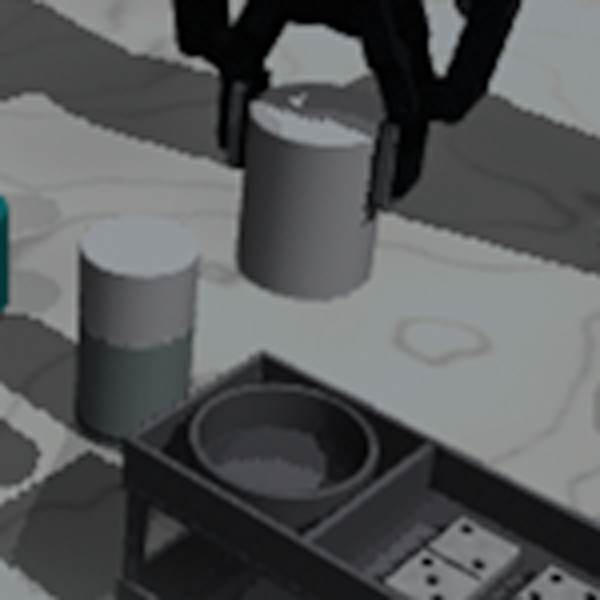

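The cap hangs upright over the cup, its rim centre at about (345,187), which matches the expected pose. I lower it.

>>> carry_out([
  [0, 0, -0.06, 0, 0, 0],
  [0, 0, -0.16, 0, 0, 0],
  [0, 0, -0.28, 0, 0, 0],
  [0, 0, -0.4, 0, 0, 0],
  [0, 0, -0.5, 0, 0, 0],
  [0, 0, -0.58, 0, 0, 0],
  [0, 0, -0.64, 0, 0, 0],
  [0, 0, -0.68, 0, 0, 0],
  [0, 0, -0.7, 0, 0, 0],
  [0, 0, -0.7, 0, 0, 0],
  [0, 0, -0.7, 0, 0, 0],
])

```text
clock: 9.2
tool_pos: [535.3, 119.8, 149.3]
tcp_rot: [180.0, -0.0, 26.7]
contact_force: [0.2, -0.6, -1.2]
width: 55.0
gripper_force: 63.3
```

>>> carry_out([
  [0, 0, -0.01, 0, 0, 0],
  [0, 0, -0.02, 0, 0, 0],
  [0, 0, -0.03, 0, 0, 0],
  [0, 0, -0.04, 0, 0, 0],
  [0, 0, -0.045, 0, 0, 0],
  [0, 0, -0.045, 0, 0, 0],
  [0, 0, -0.045, 0, 0, 0],
])

```text
clock: 9.9
tool_pos: [534.8, 119.8, 142.1]
tcp_rot: [180.0, 0.0, 26.7]
contact_force: [-0.5, -0.8, 0.1]
width: 55.3
gripper_force: 63.3
```

>>> carry_out([
  [0, 0, -0.005, 0, 0, 0],
  [0, 0, -0.01, 0, 0, 0],
  [0, 0, -0.015, 0, 0, 0],
  [0, 0, -0.015, 0, 0, 0],
  [0, 0, -0.015, 0, 0, 0],
])

```text
clock: 10.4
tool_pos: [535.0, 119.8, 140.8]
tcp_rot: [180.0, -0.0, 26.7]
contact_force: [-2.6, -0.0, 6.6]
width: 54.8
gripper_force: 63.9
```

Contact comes at TCP z 140.8, and the floor was expected at about 140.3. The cap is down, so I release, then rise.

>>> carry_out([
  [0, 0, 0, 0, 0, 0],
  [0, 0, 0, 0, 0, 0],
  [0, 0, 0, 0, 0, 0],
  [0, 0, 0, 0, 0, 0],
  [0, 0, 0, 0, 0, 0],
  [0, 0, 0, 0, 0, 0],
  [0, 0, 0, 0, 0, 0],
  [0, 0, 0, 0, 0, 0],
  [0, 0, 0, 0, 0, 0],
  [0, 0, 0, 0, 0, 0],
], grip=1)

```text
clock: 11.4
tool_pos: [534.9, 119.8, 139.8]
tcp_rot: [180.0, -0.0, 26.7]
contact_force: [0.1, 0.1, 0.5]
width: 85.2
gripper_force: 0.0
```

>>> carry_out([
  [0, 0, 0.04, 0, 0, 0],
  [0, 0, 0.1, 0, 0, 0],
  [0, 0, 0.2, 0, 0, 0],
  [0, 0, 0.35, 0, 0, 0],
  [0, 0, 0.5, 0, 0, 0],
  [0, 0, 0.65, 0, 0, 0],
  [0, 0, 0.8, 0, 0, 0],
  [0, 0, 0.9, 0, 0, 0],
  [0, 0, 0.9, 0, 0, 0],
  [0, 0, 0.9, 0, 0, 0],
])

```text
clock: 12.4
tool_pos: [535.0, 119.9, 275.2]
tcp_rot: [180.0, -0.1, 26.7]
contact_force: [-0.1, 0.8, -0.1]
width: 85.3
gripper_force: 0.0
```

```bash
python3 - <<'E'
from h import *
o=get_obs();print(o["clock"],o["tool_pos"],o["width"],o["contact_force"])
save("scene","scene4");b=cv2.imread("pics/scene4.png")
cv2.imwrite("pics/crop4.png",cv2.resize(b[80:280,180:440],None,fx=3,fy=3,interpolation=cv2.INTER_CUBIC))
for r in landmark_of("scene","cap_tall"):print(r, atz("scene",r["centre"],106))
E
```

```text
12.4 [535.01880668 119.85898386 275.15102309] 85.33309009533914 [-0.13560876  0.82968842 -0.10702357]
{'centre': [336.5, 240.5], 'conf': 0.77} [541.86189331 120.32786758 106.        ]
{'centre': [259.9, 194.2], 'conf': 0.61} [586.17131131 -85.7058513  106.        ]
```

View pics/crop4.png

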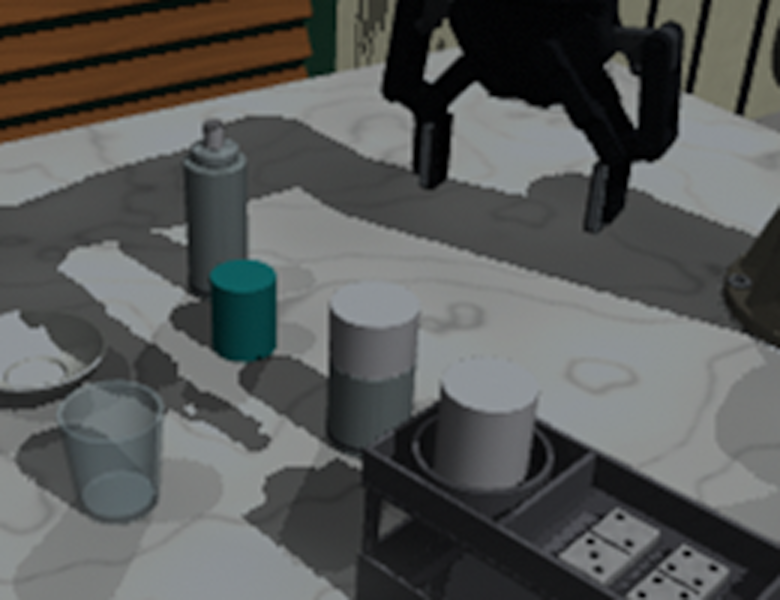

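The cap stands upright in the cup at (487,420) in the crop, the tall can is upright at (215,210), and the gripper is clear.

```bash
python3 -c "from station import *; print(hand_in())"
```

```text
the job is handed in; nothing more can be done
None
```

The tall can's cap is standing open end down in the caddy's round cup, let go only once it touched the cup floor; the tall can is still upright in place, nothing else was touched, and the job is handed in (at about 12.5 s on the clock).

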